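# Upend a settled bottle at the jeweller's bench

### The job

The polishing slurry in the stout white bottle has settled: pick the closed bottle up, turn it upside down and keep it so for about two seconds, then set it down upright with its whole foot on the round cork mat, and let go. Do not drop it, and leave the slim bottle, the wide jar and the steel bench block standing where they are.

Things in the scene. Friction and masses are not known exactly. Their poses are not given: they have to be found in the camera images.
- bottle: the stout bottle to be turned over: white plastic, straight round body 46 mm in diameter up to 66 mm high, then a short shoulder, and a black ribbed screw cap 30 mm in diameter from 77 mm to the top at 95 mm; paper band round its body; about 0.16 kg, rigid, closed. Stands loose on the bench. Origin: centre of its underside; z points up through the cap.
- mat: round cork mat fixed on the bench, 110 mm in diameter, 4 mm thick. Origin: centre of its underside (on the bench top); its upper face is 4 mm above that.
- slim_bottle: bystander: slim tall bottle of the same white plastic with black cap, 34 mm in diameter, 127 mm tall. Origin: centre of its underside.
- jar: bystander: wide low jar of the same white plastic with black lid, 68 mm in diameter, 55 mm tall. Origin: centre of its underside.
- block: bystander: square steel bench block 80 mm wide on a wooden base 100 mm square, 40 mm high in all. Origin: centre of its underside.
Things that resemble listed ones, but are neither listed nor needed, are in the scene too. There is more than one size of the mat; the one meant has the size given above.

How it is judged:
By the outcome, as a careful person would: the job done as asked, in the order asked, and still so for the second after the job is handed in, with the robot touching nothing.
It also fails if it takes over 67 s, if anything falls off the work surface, if the arm or the gripper's body presses on something with over 40 N, if the wrist force passes 120 N, or if a joint passes its speed limit or range.

### The arm

A 7-joint arm with a two-finger parallel gripper is mounted at the origin on the work surface. World frame = base frame: x ahead of the robot, y to its left, z up, the work surface at z = 0. Lengths are in mm, angles in degrees, forces in N, time in s.
With the tool pointing down it reaches from about 425 to 950 mm from the base axis. Payload 16.7 kg.
Tool frame: the origin (TCP) lies on the centre line of the jaws, within the pads' length; the fingertips stand 14 mm ahead of it and the grasp point (between the pads) lies 5 mm behind it; z points along the fingers, y is the line along which they close (so a half turn about z gives the same grasp; the last joint's range is limited). The gripper opens to 94 mm and grips with 3 to 60 N. Pads are 16 mm wide; open, the fingers measure 119 mm over their backs; the gripper's body (75 mm by 177 mm) begins 78 mm behind the grasp point.
Start: joints at [63.57, 24.414, 4.234, 92.017, -1.954, 63.644, -3.845], TCP at [207.04, -642.423, 184.267] pointing down, gripper open.
Joint ranges: [-163.25, 163.25], [-28.42, 122.38], [-70.27, 78.77], [12.13, 141.07], [-58.53, 238.53], [9.26, 117.41], [-156.51, 156.51]. Speed limits (degrees/s): [108.29, 108.29, 136.94, 136.94, 172.46, 172.46, 172.46].

### API

Orientations are given as [roll, pitch, yaw] about the fixed x, y, z axes, in that order (R = Rz(yaw) Ry(pitch) Rx(roll)).
In Python, from cell import ctrl gives the robot as it stands. The module is installed in compiled form; this text tells all that it offers.
- The arm moves only by the tool move_arm, never from a script. Its argument "increments" is a list of rows, each an object with "hand": the finger opening in mm, from 0 to 94; "slide": the shift along the tool's x, y, z each as a share of 20 cm, from -1 to 1, a list of three; "rotation": the turn, a rotation vector about the tool's x, y, z each as a share of 180 degrees, from -1 to 1, a list of three. In form: [{"hand": hand, "slide": [x, y, z], "rotation": [wx, wy, wz]}, ...]. A call has exactly 5 rows; each row is the pose to reach, as a shift and turn from the pose commanded when the call began, along the tool's axes at that moment, turning the shorter way round; what a row does not reach only later rows make up. A row lasts 1/8 s, in which the tool goes at most 62.5 mm and 10.7 degrees, less where a joint would pass 70% of its speed; a pose out of reach is approached as far as the arm can. A call with a number of a shift or a turn outside -1 to 1 is refused whole. A call with a gripper value outside its range is refused whole. The fingers move at their own pace and stop on an object; "squeeze" is the grip in N (left out, the last holds). Time passes only in rows, so rows that repeat a pose let the fingers close, or fill a call up. It gives the time, the measured TCP pose, the force, the opening and the grip force at its end, in the units of the state.
- ctrl.read_state(): the state, without advancing time (a new reading comes with each control period).
- ctrl.snapshot(name): name is "scene" or "top"; returns the picture (480x640x3 uint8, blue, green, red); there is no depth.
- ctrl.camera_params(name): a dict with "mtx" (3x3 intrinsics, pixels), "k1" (the pictures are not rectified: a ray, as slopes to the right and down, at radius r is drawn at 1 + k1 r^2 times it, then the intrinsics apply), "extrinsics" (4x4, takes a point from camera to world coordinates). Camera axes: x right, y up, looking along -z (the intrinsics and any distortion apply to the point x, -y, -z); pixel columns grow to the right and rows downward; lengths in mm; the calibration is good to about 2 mm. A picture is of the moment at which its call begins. camera_params takes no time and is no camera call.
- ctrl.close_job(): hands the job in; it is judged then, once.
Trained networks look in the newest picture that a camera, given by its name, has taken for a name from the list of things; names that differ only in an ending like _2 or _b are one class to them, and where a whole thing is asked for, a point or a joint stands for the part that bears it (a point fixed in the world has none). Each returns a list of dicts, best first, with "score" (0 to 1); they miss things now and then, are a little off and sometimes report something else, mostly with a low value. They report only what shows in the picture. A call takes as long as a camera call. They do not tell look-alikes from the thing itself.
- ctrl.search_frame(label, camera): "at" ([x, y, z] in mm, in the coordinates of the camera as it stood for that picture, good to about 4 mm: the middle of the surface that is visible of it).
- ctrl.regions_of(label, camera): "region" (480x640 bool, what is visible of it).
The state is a dict: "clock": time; "q": joint angles; "joint_vel": joint speeds; "tau": joint torques, N m; "eef_pos": TCP position; "eef_rot": TCP orientation; "force": force on the tool from outside, world axes, zero at the start; "torque": the same for the moment, N m; "opening": finger opening in mm; "grasp_force": force on a finger pad.
Only numpy, scipy, OpenCV 4.12 (cv2) and the standard library are available. Lean on these libraries where they do the work, as an engineer would, in place of code of your own. Each camera call takes 0.05 s, during which the arm holds its last target. There are 200 camera calls.

## Working session

There is one attempt and no reset: what is moved stays moved. The work goes in short steps, Python scripts to look and compute and a tool call to move; the robot and the scene stay as the last step left them, time stands still between calls to the robot, and variables do not carry over. Pictures are saved under pics/ and viewed, at most 10 in all, crops included, and the job is handed in when it is done.

Besides the shell and the picture viewer there is one more tool, called after "Emit:" as name([rows], argument=value, ...), one row to a line, values as JSON. move_arm: Moves the arm, as the interface text tells. Its arguments: {"type":"object","properties":{"increments":{"type":"array"},"squeeze":{"type":"number"}},"required":["increments"]}

```bash
mkdir -p pics
cat > h.py <<'E'
import numpy as np, cv2
from cell import ctrl
def cam(c):
    p=ctrl.camera_params(c); return np.array(p["mtx"]),p["k1"],np.array(p["extrinsics"])
def w(c,at): 
    E=cam(c)[2]; return E[:3,:3]@np.array(at)+E[:3,3]
def ray(c,u,v,z):
    K,k1,E=cam(c); d=np.array([(u-K[0,2])/K[0,0],(v-K[1,2])/K[1,1]]); s=d.copy()
    for _ in range(20): s=d/(1+k1*(s@s))
    r=E[:3,:3]@np.array([s[0],-s[1],-1]); o=E[:3,3]; return o+r*(z-o[2])/r[2]
def proj(c,P):
    K,k1,E=cam(c); q=E[:3,:3].T@(np.array(P,float)-E[:3,3]); s=np.array([q[0],-q[1]])/-q[2]; s=s*(1+k1*s@s)
    return K[0,0]*s[0]+K[0,2],K[1,1]*s[1]+K[1,2]
E
python3 - <<'E'
from h import *
st=ctrl.read_state(); print({k:np.round(st[k],1) for k in("clock","eef_pos","eef_rot","opening","force")})
for c in("scene","top"):
    cv2.imwrite(f"pics/{c}0.png",ctrl.snapshot(c))
    K,k1,E=cam(c); print(c,K[0,0],k1,np.round(E[:3,3]))
    for l in("bottle","mat","slim_bottle","jar","block"):
        for d in ctrl.search_frame(l,c): 
            P=w(c,d["at"]); print(l,round(d["score"],2),np.round(P),np.round(proj(c,P)))
E
```

```text
{'clock': np.float64(0.0), 'eef_pos': array([ 206.9, -642. ,  183.6]), 'eef_rot': array([-179.9,    0. ,   17.9]), 'opening': np.float64(94.0), 'force': array([-0.3, -0.5,  0.1])}
scene 568.1459351129753 -0.1672564138896322 [1037. -463. 1083.]
bottle 0.82 [634. 184.  66.] [457. 237.]
mat 0.97 [ 281. -266.    8.] [203. 231.]
mat 0.74 [475.  38.   4.] [359. 232.]
mat 0.64 [ 430. -173.    5.] [271. 259.]
slim_bottle 0.86 [ 590. -199.   91.] [298. 301.]
jar 0.8 [640. -43.  57.] [375. 290.]
block 0.83 [ 443. -419.   41.] [170. 309.]
top 565.6243217918113 -0.17409003694992134 [ 353.  -89. 1203.]
bottle 0.63 [621. 185.  65.] [181. 160.]
mat 0.98 [ 276. -265.    4.] [399. 324.]
mat 0.77 [ 436. -176.    1.] [355. 249.]
mat 0.75 [472.  45.   9.] [251. 233.]
slim_bottle 0.85 [ 568. -188.  103.] [364. 179.]
jar 0.6 [630. -31.  54.] [285. 155.]
jar 0.31 [ 432. -173.    3.] [354. 251.]
block 0.6 [ 427. -404.   37.] [465. 251.]
```

View pics/scene0.png

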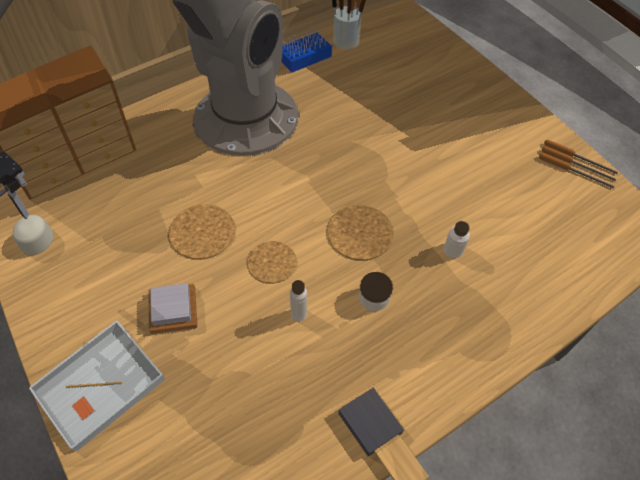

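View pics/top0.png

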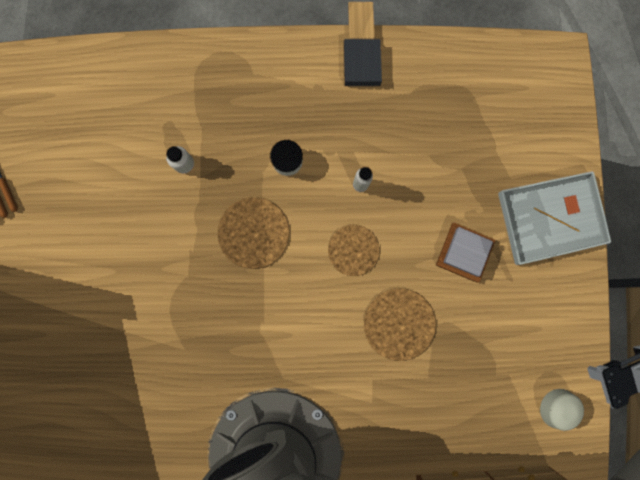

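The three white items are the stout bottle (scene 457,240), the slim bottle (298,301) and the jar (375,290). The top view scales at 0.47 px/mm, so the small mat at (354,250), about 52 px wide, is the 110 mm one. The two others are about 72 px, or 153 mm. I'll measure these precisely.

Run:
```python
from h import *
from scipy.optimize import least_squares
ims={}
for c in("scene","top"):
    im=ims[c]=ctrl.snapshot(c)
    for l in("bottle","slim_bottle","jar","block","mat"):
        for d in ctrl.regions_of(l,c):
            m=d["region"].astype(np.uint8); v,u=np.nonzero(m)
            if len(u)<20: continue
            if l=="mat":
                ps=np.array([ray(c,a,b,4) for a,b in zip(u,v)]); ar=np.prod([1])
                print(c,l,round(d["score"],2),ps.mean(0).round(1),"diam",(4*ps.std(0)[:2]).round(),[u.min(),u.max(),v.min(),v.max()])
            else:
                # dark cap pixels
                g=im.max(2); k=(m>0)&(g<60); vv,uu=np.nonzero(k)
                H={"bottle":95,"slim_bottle":127,"jar":55,"block":40}[l]
                print(c,l,round(d["score"],2),"bbox",[u.min(),u.max(),v.min(),v.max()],"n",len(u),"cap",len(uu),(ray(c,uu.mean(),vv.mean(),H-4).round(1) if len(uu) else ray(c,u.mean(),v.mean(),H).round(1)))
a=cv2.resize(ims["scene"][200:280,410:510],None,fx=4,fy=4,interpolation=2)
b=cv2.resize(ims["top"][120:200,140:240],None,fx=4,fy=4,interpolation=2)
cv2.imwrite("pics/crop1.png",np.hstack([a,b]))
print([k for k in [ctrl.read_state()["clock"]]])
```

```text
scene slim_bottle 0.6 bbox [np.int64(289), np.int64(306), np.int64(280), np.int64(321)] n 615 cap 108 [ 578.5 -192.   123. ]
scene jar 0.94 bbox [np.int64(358), np.int64(392), np.int64(271), np.int64(311)] n 1111 cap 723 [631.6 -34.5  51. ]
scene block 0.59 bbox [np.int64(148), np.int64(196), np.int64(284), np.int64(332)] n 2131 cap 0 [ 442.4 -414.9   40. ]
scene block 0.42 bbox [np.int64(359), np.int64(392), np.int64(272), np.int64(311)] n 1068 cap 723 [625.7 -28.3  36. ]
scene mat 0.93 [ 276.2 -269.     4. ] diam [155. 153.] [np.int64(169), np.int64(234), np.int64(204), np.int64(258)]Traceback (most recent call last):
  File "<stdin>", line 11, in <module>
  File "h.py", line 8, in ray
    K,k1,E=cam(c); d=np.array([(u-K[0,2])/K[0,0],(v-K[1,2])/K[1,1]]); s=d.copy()
           ~~~^^^
  File "h.py", line 4, in cam
    p=ctrl.camera_params(c); return np.array(p["mtx"]),p["k1"],np.array(p["extrinsics"])
ValueError: time passes only in moves, steps and waits
```

```bash
sed -i 's/^def cam/import functools\n@functools.lru_cache(None)\ndef cam/' h.py
python3 - <<'E'
from h import *
ims={}
def blob(c,im,u,v,r,f):
    m=np.zeros(im.shape[:2],np.uint8); s=(slice(v-r,v+r),slice(u-r,u+r)); m[s]=f(im[s])
    n,_,st,ce=cv2.connectedComponentsWithStats(m); i=1+st[1:,4].argmax(); return ce[i],st[i]
dark=lambda p:(p.max(2)<50)
for c,bc,sc,jc in(("scene",(460,229),(298,287),(376,287)),("top",(175,154),(365,174),(286,156))):
    im=ims[c]=ctrl.snapshot(c)
    for n,p,H in(("bottle",bc,95),("slim",sc,127),("jar",jc,55)):
        (u,v),s=blob(c,im,*p,22,dark); print(c,n,np.round((u,v),1),s,"at H-5",ray(c,u,v,H-5).round(1))
    # white body of bottle: saturation
    for l in("mat","block","bottle"):
        for d in ctrl.regions_of(l,c):
            v,u=np.nonzero(d["region"]); ps=np.array([ray(c,a,b,40 if l=="block" else 4) for a,b in list(zip(u,v))[::5]])
            print(c,l,round(d["score"],2),ps.mean(0).round(1),"4std",(4*ps.std(0)[:2]).round(),u.min(),u.max(),v.min(),v.max())
a=cv2.resize(ims["scene"][200:280,410:510],None,fx=4,fy=4,interpolation=2)
b=cv2.resize(ims["top"][120:200,140:240],None,fx=4,fy=4,interpolation=2)
cv2.imwrite("pics/crop1.png",np.hstack([a,b]))
print(ctrl.read_state()["clock"])
E
```

```text
Traceback (most recent call last):
ValueError: attempt to get argmax of an empty sequence
```

Run:
```python
from h import *
ims={}
def blob(c,im,u,v,r,f):
    m=np.zeros(im.shape[:2],np.uint8); s=(slice(v-r,v+r),slice(u-r,u+r)); m[s]=f(im[s])
    n,_,st,ce=cv2.connectedComponentsWithStats(m)
    if n<2: return (ce[0],im[s].max(2).min())
    i=1+st[1:,4].argmax(); return ce[i],st[i]
dark=lambda p:(p.max(2)<80)
for c,bc,sc,jc in(("scene",(460,229),(298,287),(376,287)),("top",(175,154),(365,174),(286,156))):
    im=ims[c]=ctrl.snapshot(c)
    for n,p,H in(("bottle",bc,95),("slim",sc,127),("jar",jc,55)):
        (u,v),s=blob(c,im,*p,22,dark); print(c,n,np.round((u,v),1),s,"at H-5",ray(c,u,v,H-5).round(1))
    for l in("mat","block","bottle"):
        for d in ctrl.regions_of(l,c):
            v,u=np.nonzero(d["region"])
            if len(u)<10: continue
            ps=np.array([ray(c,a,b,40 if l=="block" else 4) for a,b in list(zip(u,v))[::5]])
            print(c,l,round(d["score"],2),ps.mean(0).round(1),"4std",(4*ps.std(0)[:2]).round(),u.min(),u.max(),v.min(),v.max())
a=cv2.resize(ims["scene"][200:280,410:510],None,fx=4,fy=4,interpolation=2)
b=cv2.resize(ims["top"][120:200,140:240],None,fx=4,fy=4,interpolation=2)
cv2.imwrite("pics/crop1.png",np.hstack([a,b]))
print(ctrl.read_state()["clock"])
```

```text
scene bottle [461.1 228.4] [454 222  15  14 157] at H-5 [630.7 191.1  90. ]
scene slim [297.5 287.1] [292 281  12  14 134] at H-5 [ 578.3 -192.1  122. ]
scene jar [375.7 287. ] [360 272  32  31 773] at H-5 [631.2 -34.4  50. ]
scene mat 0.98 [ 435.2 -173.9    4. ] 4std [110. 111.] 247 296 241 282
scene mat 0.87 [ 276.1 -269.3    4. ] 4std [156. 157.] 169 234 204 258
scene block 0.87 [ 441.6 -414.2   40. ] 4std [123. 113.] 148 196 284 332
scene bottle 0.8 [612.7 219.5   4. ] 4std [ 73. 103.] 444 469 221 256
top bottle [174.2 153.7] [167 146  16  16 189] at H-5 [629.  193.3  90. ]
top slim [365.2 173.5] [359 167  13  14 138] at H-5 [ 575.6 -189.7  122. ]
top jar [286.2 155.9] [270 140  33  33 853] at H-5 [629.6 -32.7  50. ]
top mat 0.85 [475.3  41.7   4. ] 4std [155. 153.] 218 288 196 268
top mat 0.67 [ 276.  -266.8    4. ] 4std [153. 153.] 364 435 288 360
top mat 0.65 [ 435.3 -171.4    4. ] 4std [110. 108.] 328 378 224 275
top block 0.88 [ 425.4 -404.6   40. ] 4std [116. 115.] 437 494 222 281
top block 0.68 [628.8 -32.3  40. ] 4std [81. 70.] 270 302 139 175
top bottle 0.64 [637.4 204.7   4. ] 4std [60. 62.] 166 193 146 172
1.35
```

View pics/crop1.png

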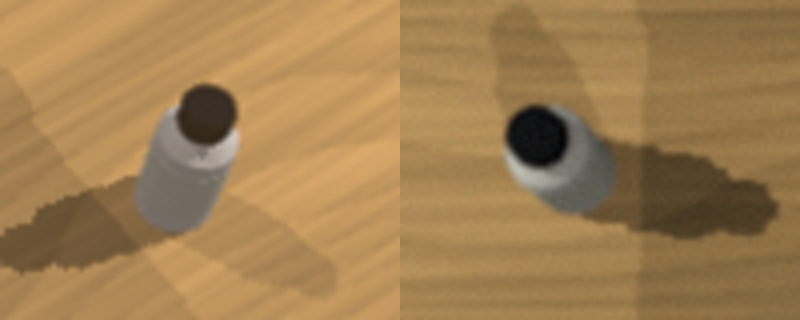

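The crop shows a straight-bodied stout bottle with a cap about 30 mm across, so it is the right one. It stands at about (630,192), and the mat is at (435,-172). The plan is a side grasp with the tool about horizontal, then a turn about the heading axis. I'll raise the arm and gather joint data to fit the kinematics.

Emit:
move_arm([
  {"hand": 94,"slide": [0,0,-0.25],"rotation": [0,0,0]},
  {"hand": 94,"slide": [0,0,-0.5],"rotation": [0,0,0]},
  {"hand": 94,"slide": [0,0,-0.75],"rotation": [0,0,0]},
  {"hand": 94,"slide": [0,0,-1],"rotation": [0.05,0.05,0]},
  {"hand": 94,"slide": [0,0,-1],"rotation": [0.05,0.05,0]},
])

```text
clock: 1.98
eef_pos: [205.7, -644.4, 387.7]
eef_rot: [-171.1, -9.1, 17.1]
force: [0.4, 0.5, 0.1]
opening: 93.8
grasp_force: 0.0
```

```bash
cat > log.py <<'E'
import json
from cell import ctrl
s=ctrl.read_state(); d={k:list(map(float,s[k])) for k in("q","eef_pos","eef_rot")}
open("log.jsonl","a").write(json.dumps(d)+"\n"); print(s["clock"],[[round(x,1) for x in v] for v in d.values()])
E
echo '{"q":[63.57,24.414,4.234,92.017,-1.954,63.644,-3.845],"eef_pos":[207.04,-642.423,184.267],"eef_rot":[180,0,17.9]}'>log.jsonl; python3 log.py
```

```text
1.975 [[68.7, 25.9, 5.4, 66.4, -11.3, 96.8, 1.1], [205.7, -644.4, 387.7], [-171.1, -9.1, 17.1]]
```

Emit:
move_arm([
  {"hand": 94,"slide": [0.2,-0.2,0],"rotation": [0,0,0]},
  {"hand": 94,"slide": [0.5,-0.3,0],"rotation": [0.05,-0.03,0.1]},
  {"hand": 94,"slide": [0.8,-0.5,0],"rotation": [0.05,-0.05,0.15]},
  {"hand": 94,"slide": [0.9,-0.6,0],"rotation": [0.05,-0.1,0.2]},
  {"hand": 94,"slide": [0.9,-0.6,0],"rotation": [0.05,-0.1,0.2]},
])

```text
clock: 2.6
eef_pos: [341.5, -475.2, 432.8]
eef_rot: [-164.0, 17.2, -13.8]
force: [-1.3, -0.8, -0.3]
opening: 94.2
grasp_force: 0.0
```

```bash
python3 log.py
```

```text
2.6 [[45.4, 25.9, 7.8, 64.0, -5.9, 113.5, -54.4], [341.5, -475.2, 432.8], [-164.0, 17.2, -13.8]]
```

Emit:
move_arm([
  {"hand": 94,"slide": [0.2,-0.2,0],"rotation": [0,0,0]},
  {"hand": 94,"slide": [0.5,-0.4,0],"rotation": [-0.05,0.05,0.1]},
  {"hand": 94,"slide": [0.6,-0.8,0],"rotation": [-0.1,0.05,0.2]},
  {"hand": 94,"slide": [0.6,-1,0],"rotation": [-0.15,0.05,0.2]},
  {"hand": 94,"slide": [0.6,-1,0],"rotation": [-0.15,0.05,0.2]},
])

```text
clock: 3.22
eef_pos: [514.7, -318.6, 450.5]
eef_rot: [163.8, 8.2, -47.2]
force: [-0.0, -1.8, -0.8]
opening: 93.9
grasp_force: 0.0
```

```bash
python3 log.py
```

```text
3.225 [[12.5, 20.5, 9.7, 68.3, 8.1, 105.5, -112.8], [514.7, -318.6, 450.5], [163.8, 8.2, -47.2]]
```

```bash
cat > kin.py <<'E'
import numpy as np, json, itertools
from scipy.spatial.transform import Rotation as R
from scipy.optimize import least_squares
Z=np.array([0,0,1.]);Y=np.array([0,1.,0])
# p: d1,d3,d5,d7,a1,a3,a5,a6(x offsets),base yaw,tool yaw, q offsets 2..6
def fk(q,p,s):
    q=np.array(q)*s; rot=lambda ax,a:R.from_rotvec(ax*a,degrees=True)
    q=q+np.r_[p[8],p[10:15],p[9]]
    o=np.zeros(3);r=rot(Z,q[0]); o=o+r.apply([p[4],0,p[0]])
    r=r*rot(Y,q[1])*rot(Z,q[2]); o=o+r.apply([p[5],0,p[1]])
    r=r*rot(Y,q[3]); o=o+r.apply([p[6],0,p[2]])
    r=r*rot(Z,q[4])*rot(Y,q[5]); o=o+r.apply([p[7],0,p[3]])
    return o,r*rot(Z,q[6])
def load(): return [json.loads(l) for l in open("log.jsonl")]
def res(p,s,D,free=1):
    e=[]
    for d in D:
        o,r=fk(d["q"],p,s); e+=list(o-d["eef_pos"])+list((R.from_euler("xyz",d["eef_rot"],degrees=True).inv()*r).as_rotvec(degrees=True)*8)
    return np.r_[e,np.array(p[4:8])*.02,np.array(p[10:15])*.5]
E
cat > fit.py <<'E'
from kin import *
D=load(); best=[]
for c in itertools.product([1,-1],repeat=6):
    s=np.array([c[0],1,*c[1:]])
    for by in (0,180):
      for ty in(0,90,180,270):
        try: f=least_squares(res,[350,400,400,200,0,0,0,0,by,ty]+[0]*5,args=(s,D),max_nfev=15)
        except Exception: continue
        best.append((f.cost,s.tolist(),f.x))
best.sort(key=lambda b:b[0])
out=[]
for b in best[:6]:
    f=least_squares(res,b[2],args=(np.array(b[1]),D),max_nfev=300); out.append((f.cost,b[1],f.x)); print(round(f.cost,2),b[1],f.x.round(1))
b=min(out,key=lambda b:b[0]); np.savez("kin.npz",p=b[2],s=b[1])
E
time python3 fit.py
```

```text
103.5 [-1, 1, -1, 1, -1, 1, -1] [ 4.054e+02  4.555e+02  5.003e+02  3.841e+02 -3.550e+01  4.710e+01
  1.700e+00 -8.200e+00 -5.500e+00  8.580e+01  3.100e+00  1.100e+00
 -3.700e+00 -1.100e+00  5.000e-01]
103.5 [-1, 1, -1, 1, -1, 1, -1] [ 4.054e+02  4.555e+02  5.003e+02  3.841e+02 -3.550e+01  4.710e+01
  1.700e+00 -8.200e+00 -5.500e+00  8.580e+01  3.100e+00  1.100e+00
 -3.700e+00 -1.100e+00  5.000e-01]
103.5 [-1, 1, -1, 1, -1, 1, -1] [ 4.054e+02  4.555e+02  5.003e+02  3.841e+02 -3.550e+01  4.710e+01
  1.700e+00 -8.200e+00 -5.500e+00  8.580e+01  3.100e+00  1.100e+00
 -3.700e+00 -1.100e+00  5.000e-01]
103.5 [-1, 1, -1, 1, -1, 1, -1] [ 4.054e+02  4.555e+02  5.003e+02  3.841e+02 -3.550e+01  4.710e+01
  1.700e+00 -8.200e+00 -5.500e+00  4.458e+02  3.100e+00  1.100e+00
 -3.700e+00 -1.100e+00  5.000e-01]
994.26 [-1, 1, 1, 1, -1, 1, -1] [ 148.8  873.9  490.8  550.2   -2.1 -329.4  228.7  -49.6  -16.1   98.8
    9.    16.6  -22.6  -14.    15.5]
994.26 [-1, 1, 1, 1, -1, 1, -1] [ 148.8  873.8  490.8  550.2   -2.1 -329.4  228.7  -49.6  -16.1   98.8
    9.    16.6  -22.6  -14.    15.5]
real	0m43.943s
user	0m44.416s
sys	0m0.060s
```

Run:
```python
from kin import *
D=load(); s=np.array([-1,1,-1,1,-1,1,-1])
def pp(x): return np.r_[x[:8],x[8],x[9],np.zeros(5)]
for nm in (8,4):
    f=least_squares(lambda x:res(pp(np.r_[x[:4],x[4:8] if nm==8 else np.zeros(4),x[-2:]]),s,D),[400,450,500,300]+[0]*(nm-4)+[0,90])
    print(f.x.round(1),f.cost.round(1)); print(f.fun[:24].reshape(4,6).round(1))
```

```text
[397.8 458.6 505.7 369.7 -99.5 119.3 -12.6 -17.2  -4.1  86. ] 215.5
[[ 4.4  2.1 -1.   0.   0.   1.5]
 [-0.5  0.7  0.2 -5.4  4.9  0.4]
 [ 0.7  2.4 -4.7  9.4  9.  -1.5]
 [ 2.4 -0.7  5.5  5.  -8.9 -0.4]]
[321.5 518.1 512.4 387.2  -5.4  84.8] 375.1
[[ -1.1   2.   -5.7   0.    0.    1.9]
 [  0.4  -5.    2.1  -7.1   6.3   0.5]
 [  6.1   3.6   2.3  12.2  11.9  -1.9]
 [ -2.7   7.3   1.2   6.6 -11.6  -0.5]]
```

```bash
python3 fit.py >/dev/null & wait
cat > plan.py <<'E'
from kin import *
k=np.load("kin.npz");p,s=k["p"],k["s"]
lo=np.array([-163.25,-28.42,-70.27,12.13,-58.53,9.26,-156.51]);hi=np.array([163.25,122.38,78.77,141.07,238.53,117.41,156.51])
mid=(lo+hi)/2;half=(hi-lo)/2
def pose(psi,a,xs): # heading psi, down tilt a, xs=+1 tool x up
    c,sn=np.cos(np.radians(psi)),np.sin(np.radians(psi)); h=np.array([c,sn,0]); ca,sa=np.cos(np.radians(a)),np.sin(np.radians(a))
    z=ca*h-sa*Z; x=xs*(sa*h+ca*Z); return R.from_matrix(np.c_[x,np.cross(z,x),z])
def ik(P,Rt,q0,w=.003):
    def f(q):
        o,r=fk(q,p,s); return np.r_[(o-P),(Rt.inv()*r).as_rotvec(degrees=True)*5,(q-q0)*w*10]
    r=least_squares(f,np.clip(q0,lo+1,hi-1),bounds=(lo+.5,hi-.5),max_nfev=40)
    o,rr=fk(r.x,p,s); return r.x,np.linalg.norm(o-P),np.degrees((Rt.inv()*rr).magnitude())
def wrist(q):
    o,r=fk(q,p,s); return o-r.apply([0,0,p[3]])
E
cat > search.py <<'E'
from plan import *
B=np.array([630,192,47.]);M=np.array([435,-172.5,51.])
q0=np.array(load()[-1]["q"])
for a in(20,):
  for psi in range(-180,180,30):
    for xs in(1,-1):
      row=[]
      for nm,P,ai,xi in(("B",B,a,xs),("F",np.array([560,0,330.]),-a,-xs),("M",M,a,xs)):
        Rt=pose(psi,ai,xi); z=Rt.apply(Z); b=None
        for st in(q0,np.r_[q0[0],60,0,90,90,60,0],np.r_[0,60,0,90,180,60,0],np.r_[0,60,0,90,90,60,-90],np.r_[0,60,0,90,90,60,90]):
            q,e,er=ik(P+5*z,Rt,st)
            if b is None or e+3*er<b[1]+3*b[2]: b=(q,e,er)
            if b[1]+b[2]<3: break
        row.append((nm,b))
      if sum(b[1]+b[2]>6 for _,b in row)<=1:
        for nm,b in row: print(a,psi,xs,nm,b[0].round(),round(b[1]),round(b[2]),"wz",wrist(b[0]).round())
E
time python3 search.py
```

```text
20 -90 1 B [-32.  77. -28.  52.  73. 116. 122.] 0 0 wz [630. 548. 177.]
20 -90 1 F [-51.  55.  17.  91.  64. 117. -54.] 0 0 wz [560. 356. 200.]
20 -90 1 M [ -4.  49. -22. 120.  77.  90.  95.] 0 0 wz [435. 184. 181.]
20 -90 -1 B [-47.  73.   1.  52.  47. 108. -53.] 0 0 wz [630. 548. 177.]
20 -90 -1 F [-51.  55.  17.  91.  64. 117. 126.] 0 0 wz [560. 356. 200.]
20 -90 -1 M [-20.  46.  -7. 120.  67.  80. -82.] 0 0 wz [435. 184. 181.]
20 -60 1 B [-32.  61. -25.  89.  84.  97. 116.] 0 0 wz [452. 501. 177.]
20 -60 1 F [-44.  44.  -0. 118.  87. 112. -74.] 0 0 wz [382. 309. 200.]
20 -60 1 M [-32.  43.   0. 141.  93.  71.  82.] 2 1 wz [261. 139. 178.]
20 -60 -1 B [-47.  57.  -7.  89.  69.  87. -62.] 0 0 wz [452. 501. 177.]
20 -60 -1 F [-35.  44.  -8. 118.  92. 117. 106.] 0 0 wz [382. 309. 200.]
20 -60 -1 M [-32.  43.   1. 141.  92.  70. -98.] 2 1 wz [261. 139. 178.]
20 -30 1 B [-37.  49. -16. 117. 104.  78. 106.] 0 0 wz [321. 370. 177.]
20 -30 1 F [-45.  40.   4. 141. 111. 108. -95.] 1 0 wz [253. 179. 199.]
20 -30 1 M [-35.  68.   5. 141. 116.  90.  61.] 53 13 wz [161.  64.  62.]
20 -30 -1 B 
[... 1417 characters left out ...]
 0 0 wz [ 630. -164.  177.]
20 90 -1 F [ 60.  64. -40.  92. -49. 104.  37.] 0 0 wz [ 560. -356.  200.]
20 90 -1 M [  43.   57.    3.   87.  -40.   99. -116.] 0 0 wz [ 435. -529.  181.]
20 120 1 B [ 25.  78. -40.  58. -13.  96.  32.] 0 0 wz [ 808. -117.  177.]
20 120 1 F [  52.   75.  -49.   75.  -34.  117. -156.] 24 8 wz [ 687. -313.  209.]
20 120 1 M [ 55.  72. -35.  68.   3. 112.  51.] 0 0 wz [ 613. -481.  181.]
20 120 -1 B [  12.   72.  -15.   58.  -37.  100. -139.] 0 0 wz [ 808. -117.  177.]
20 120 -1 F [ 56.  90. -70.  69. -19. 117.   6.] 8 3 wz [ 717. -311.  203.]
20 120 -1 M [  33.   66.    0.   67.  -23.  114. -112.] 0 0 wz [ 613. -481.  181.]
real	0m8.323s
user	0m8.358s
sys	0m0.127s
```

```bash
cat >> plan.py <<'E'
def inc(P0,R0,P1,R1):
    d=R0.inv().apply(np.array(P1)-P0)/200; r=(R0.inv()*R1).as_rotvec(degrees=True)/180; return d.round(3).tolist(),r.round(3).tolist(),"deg",round(180*np.linalg.norm(r)),"mm",round(200*np.linalg.norm(d))
def now():
    from cell import ctrl
    st=ctrl.read_state(); return np.array(st["q"]),np.array(st["eef_pos"]),R.from_euler("xyz",st["eef_rot"],degrees=True)
E
python3 - <<'E'
from plan import *
q,P,Rm=now(); a,xs=15,-1
B=np.array([630,192,47.]);M=np.array([435,-172.5,51.])
for psi in(-50,-60,-70,-80):
    Rt=pose(psi,a,xs); z=Rt.apply(Z); qs=np.r_[-40,57,-7,89,70,88,-62]
    r=[]
    for nm,Pt,Rr in(("pre",B-120*z,Rt),("B",B+5*z,Rt),("F",B+[-60,-60,280],pose(psi,-a,-xs)),("up",B+[-30,-30,220],Rt),("M",M+5*z,Rt),("Mret",M-120*z,Rt)):
        qq,e,er=ik(Pt,Rr,qs if nm!="F" else np.r_[qs[:6],106]); print(psi,nm,qq.round(),round(e),round(er),wrist(qq).round())
        if nm=="pre":qp=qq
    if psi==-60: Q=qp
# waypoints joint interpolation
o,r=fk(q,p,s); print("model err",(o-P).round(),np.degrees((r.inv()*Rm).magnitude()))
P0,R0=P,Rm
for t in(.33,.66,1):
    o,r=fk(q+t*(Q-q),p,s); print(t,o.round(),inc(P0,R0,o,r),wrist(q+t*(Q-q)).round()); P0,R0=o,r
E
```

```text
-50 pre [-55.  56. -13.  93.  74.  95. -67.] 0 0 [317. 565. 177.]
-50 B [-48.  57.  -7.  97.  80.  86. -68.] 0 0 [395. 473. 145.]
-50 F [-55.  43.  -2. 114.  86. 109. 111.] 0 0 [332. 416. 228.]
-50 up [-45.  31. -11. 111.  76.  89. -57.] 0 0 [362. 446. 366.]
-50 M [ -37.   53.    2.  141.   98.   78. -107.] 13 3 [218. 126. 125.]
-50 Mret [ -60.   49.   -1.  141.   71.   77. -102.] 19 5 [145. 231. 147.]
-60 pre [-54.  62. -12.  79.  68. 101. -61.] 0 0 [387. 614. 177.]
-60 B [-47.  61.  -8.  86.  72.  92. -64.] 0 0 [447. 509. 145.]
-60 F [-53.  46.  -1. 104.  81. 114. 117.] 0 0 [384. 453. 228.]
-60 up [-45.  36. -11. 101.  70.  96. -55.] 0 0 [414. 483. 366.]
-60 M [ -35.   48.    1.  139.   91.   75. -101.] 0 0 [252. 145. 149.]
-60 Mret [-44.  43.  -9. 139.  73.  81. -98.] 0 0 [192. 249. 181.]
-70 pre [-53.  69. -11.  63.  65. 109. -56.] 0 0 [463. 650. 177.]
-70 B [-46.  66.  -8.  75.  67.  99. -60.] 0 0 [505. 536. 145.]
-70 F [-55.  50.   3.  94.  74. 117. 122.] 0 0 [443. 481. 228.]
-70 up [-44.  41. -10.  91.  65. 103. -53.] 0 0 [473. 511. 366.]
-70 M [-34.  48.   1. 132.  80.  75. -
[... 158 characters left out ...]

-80 B [-44.  71.  -9.  62.  63. 106. -57.] 0 0 [566. 553. 145.]
-80 F [-62.  56.  16.  84.  62. 117. 130.] 0 0 [506. 497. 228.]
-80 up [-43.  47.  -8.  80.  61. 110. -52.] 0 0 [536. 527. 366.]
-80 M [-32.  48.   1. 125.  71.  77. -87.] 0 0 [371. 188. 149.]
-80 Mret [-38.  46.  -6. 120.  60.  87. -84.] 0 0 [350. 307. 181.]
model err [2. 0. 3.] 0.8783534490579537
0.33 [ 596. -156.  316.] ([-0.223, -1.016, 0.444], [-0.16, -0.001, -0.237], 'deg', 51, 'mm', 226) [766.  38. 602.]
0.66 [628.  47. 200.] ([0.289, -1.132, -0.149], [-0.184, 0.004, -0.23], 'deg', 53, 'mm', 236) [674. 382. 383.]
1 [572. 292.  78.] ([0.787, -0.885, -0.744], [-0.211, -0.026, -0.219], 'deg', 55, 'mm', 280) [387. 614. 177.]
```

```bash
cat > way.py <<'E'
from plan import *
B=np.array([630,192,47.])
q,P,Rm=now(); Rt=pose(-60,15,-1); z=Rt.apply(Z)
qs=np.r_[-40,57,-7,89,70,88,-62]
Q,e,er=ik(B-120*z+[0,0,180],Rt,qs); print(Q.round(),e,er)
P0,R0=P,Rm; n=4
for t in np.arange(1,n+1)/n:
    qq=q+t*(Q-q); o,r=fk(qq,p,s); print(t,o.round(),r.as_euler("xyz",degrees=True).round(),inc(P0,R0,o,r),wrist(qq).round()); P0,R0=o,r
E
python3 way.py
```

```text
[-52.  45. -14.  85.  68. 106. -52.] 0.00266845759103458 0.0006421063350596072
0.25 [ 565. -196.  384.] [151.  21. -15.] ([-0.231, -0.682, 0.188], [-0.114, -0.0, -0.188], 'deg', 40, 'mm', 149) [732. -49. 697.]
0.5 [598. -59. 334.] [144.  39.  17.] ([0.072, -0.729, -0.129], [-0.128, 0.003, -0.183], 'deg', 40, 'mm', 149) [718. 213. 577.]
0.75 [608. 103. 295.] [146.  59.  54.] ([0.347, -0.596, -0.467], [-0.144, -0.009, -0.171], 'deg', 40, 'mm', 167) [596. 448. 462.]
1.0 [572. 292. 258.] [180.  75. 120.] ([0.505, -0.325, -0.779], [-0.155, -0.034, -0.156], 'deg', 40, 'mm', 197) [387. 614. 357.]
```

Emit:
move_arm([
  {"hand": 94,"slide": [-0.05,-0.17,0.05],"rotation": [-0.03,0,-0.047]},
  {"hand": 94,"slide": [-0.11,-0.34,0.1],"rotation": [-0.057,0,-0.094]},
  {"hand": 94,"slide": [-0.17,-0.51,0.14],"rotation": [-0.086,0,-0.141]},
  {"hand": 94,"slide": [-0.23,-0.68,0.19],"rotation": [-0.114,0,-0.188]},
  {"hand": 94,"slide": [-0.23,-0.68,0.19],"rotation": [-0.114,0,-0.188]},
])

```text
clock: 3.85
eef_pos: [563.6, -194.8, 379.5]
eef_rot: [151.4, 21.9, -14.6]
force: [0.9, -0.6, 1.0]
opening: 94.4
grasp_force: 0.0
```

Emit:
move_arm([
  {"hand": 94,"slide": [0.02,-0.18,-0.03],"rotation": [-0.032,0,-0.046]},
  {"hand": 94,"slide": [0.04,-0.36,-0.06],"rotation": [-0.064,0,-0.092]},
  {"hand": 94,"slide": [0.06,-0.55,-0.1],"rotation": [-0.096,0,-0.137]},
  {"hand": 94,"slide": [0.07,-0.73,-0.13],"rotation": [-0.128,0,-0.183]},
  {"hand": 94,"slide": [0.07,-0.73,-0.13],"rotation": [-0.128,0,-0.183]},
])

```text
clock: 4.47
eef_pos: [594.9, -58.8, 331.5]
eef_rot: [144.8, 39.7, 17.6]
force: [0.5, 0.1, 0.5]
opening: 94.5
grasp_force: 0.0
```

```bash
python3 log.py; python3 fit.py|tail -0; sed -i 's/n=4/n=2/' way.py; python3 way.py
```

```text
4.475 [[-16.1, 31.7, -8.3, 79.8, 37.0, 108.9, -85.0], [594.9, -58.8, 331.5], [144.8, 39.7, 17.6]]
[-54.  42. -13.  92.  62. 108. -56.] 0.0029220563745146213 0.0003205708567158218
0.5 [606. 105. 294.] [148.  59.  55.] ([0.348, -0.595, -0.478], [-0.142, -0.009, -0.17], 'deg', 40, 'mm', 168) [597. 449. 462.]
1.0 [572. 292. 258.] [180.  75. 120.] ([0.503, -0.315, -0.768], [-0.158, -0.036, -0.153], 'deg', 40, 'mm', 194) [387. 613. 357.]Exception ignored on flushing sys.stdout:
BrokenPipeError: [Errno 32] Broken pipe
```

Tracks well. On to the high pre-grasp pose.

Emit:
move_arm([
  {"hand": 94,"slide": [0.09,-0.15,-0.12],"rotation": [-0.036,0,-0.043]},
  {"hand": 94,"slide": [0.17,-0.3,-0.24],"rotation": [-0.071,0,-0.085]},
  {"hand": 94,"slide": [0.26,-0.45,-0.36],"rotation": [-0.107,0,-0.128]},
  {"hand": 94,"slide": [0.35,-0.6,-0.48],"rotation": [-0.142,-0.009,-0.17]},
  {"hand": 94,"slide": [0.35,-0.6,-0.48],"rotation": [-0.142,-0.009,-0.17]},
])

```text
clock: 5.1
eef_pos: [606.2, 104.4, 294.1]
eef_rot: [147.6, 58.8, 54.8]
force: [-0.4, -0.2, 0.2]
opening: 94.0
grasp_force: 0.0
```

Emit:
move_arm([
  {"hand": 94,"slide": [0.12,-0.08,-0.19],"rotation": [-0.04,-0.009,-0.038]},
  {"hand": 94,"slide": [0.25,-0.16,-0.38],"rotation": [-0.08,-0.018,-0.076]},
  {"hand": 94,"slide": [0.37,-0.24,-0.57],"rotation": [-0.12,-0.027,-0.115]},
  {"hand": 94,"slide": [0.5,-0.315,-0.77],"rotation": [-0.158,-0.036,-0.153]},
  {"hand": 94,"slide": [0.5,-0.315,-0.77],"rotation": [-0.158,-0.036,-0.153]},
])

```text
clock: 5.72
eef_pos: [573.3, 291.6, 259.2]
eef_rot: [179.3, 75.1, 119.2]
force: [1.6, -0.2, 0.4]
opening: 94.0
grasp_force: 0.0
```

```bash
python3 log.py; python3 fit.py>/dev/null
cat > go.py <<'E'
import sys
from plan import *
# go.py x y z psi a xs : TCP target
v=[float(x) for x in sys.argv[1:]]
q,P,Rm=now(); Rt=pose(*v[3:6]); Q,e,er=ik(np.array(v[:3]),Rt,q)
print("now",P.round(1),Rm.as_euler("xyz",degrees=True).round(1),q.round()); print(inc(P,Rm,v[:3],Rt)); print("ik",Q.round(),round(e),round(er))
E
python3 - <<'E'
from plan import *
z=pose(-60,15,-1).apply(Z);B=np.array([630,192,47.]);print((B-120*z).round(1),(B+5*z).round(1))
E
python3 go.py 572 292 78 -60 15 -1
```

```text
5.725 [[-47.4, 43.3, -23.0, 91.1, 64.7, 112.5, -56.8], [573.3, 291.6, 259.2], [179.3, 75.1, 119.2]]
[572.  292.4  78.1] [632.4 187.8  45.7]
now [573.3 291.6 259.2] [179.3  75.1 119.2] [-47.  43. -23.  91.  65. 113. -57.]
([0.877, -0.008, 0.229], [-0.0, 0.0, -0.001], 'deg', 0, 'mm', 181)
ik [-49.  58. -20.  92.  66. 106. -71.] 0 0
```

Emit:
move_arm([
  {"hand": 94,"slide": [0.22,0,0.06],"rotation": [0,0,0]},
  {"hand": 94,"slide": [0.44,0,0.11],"rotation": [0,0,0]},
  {"hand": 94,"slide": [0.66,-0.005,0.17],"rotation": [0,0,0]},
  {"hand": 94,"slide": [0.875,-0.008,0.23],"rotation": [0,0,0]},
  {"hand": 94,"slide": [0.875,-0.008,0.23],"rotation": [0,0,0]},
])

```text
clock: 6.35
eef_pos: [574.4, 286.4, 77.7]
eef_rot: [179.4, 75.3, 118.8]
force: [0.4, -0.2, 0.4]
opening: 94.0
grasp_force: 0.0
```

```bash
python3 log.py; python3 go.py 632.4 187.8 45.7 -60 15 -1
python3 - <<'E'
from h import *
t=ctrl.snapshot("top"); s=ctrl.snapshot("scene")
cv2.imwrite("pics/c2.png",np.hstack([cv2.resize(t[80:200,100:230],(400,369)),cv2.resize(s[130:290,400:573],(400,369))]))
E
```

```text
6.35 [[-48.1, 57.8, -21.3, 90.7, 65.3, 106.4, -69.2], [574.4, 286.4, 77.7], [179.4, 75.3, 118.8]]
now [574.4 286.4  77.7] [179.4  75.3 118.8] [-48.  58. -21.  91.  65. 106. -69.]
([0.009, 0.01, 0.594], [-0.003, 0.001, -0.002], 'deg', 1, 'mm', 119)
ik [-41.  58. -18.  98.  73.  99. -72.] 0 0
```

View pics/c2.png

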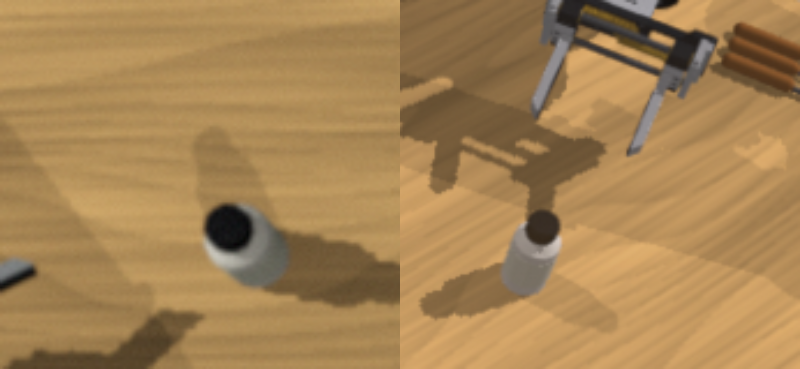

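The fingers straddle the bottle line (in the scene crop, tips at about (537,115) and (633,152), bottle at (530,260)). Advancing, then closing gently.

Emit:
move_arm([
  {"hand": 94,"slide": [0,0,0.15],"rotation": [0,0,0]},
  {"hand": 94,"slide": [0,0.005,0.3],"rotation": [0,0,0]},
  {"hand": 94,"slide": [0.005,0.01,0.45],"rotation": [0,0,0]},
  {"hand": 94,"slide": [0.01,0.01,0.58],"rotation": [0,0,0]},
  {"hand": 94,"slide": [0.01,0.01,0.58],"rotation": [0,0,0]},
])

```text
clock: 7.08
eef_pos: [631.6, 190.3, 47.2]
eef_rot: [179.2, 75.2, 118.8]
force: [-0.7, 0.5, -0.0]
opening: 94.2
grasp_force: 0.0
```

```bash
python3 log.py; python3 go.py 632.4 187.8 45.7 -60 15 -1
python3 - <<'E'
from h import *
t=ctrl.snapshot("top"); s=ctrl.snapshot("scene")
cv2.imwrite("pics/c3.png",np.hstack([cv2.resize(t[100:200,120:230],(400,364)),cv2.resize(s[180:280,400:510],(400,364))]))
E
```

```text
7.075 [[-41.2, 57.9, -18.5, 96.5, 71.0, 99.1, -70.5], [631.6, 190.3, 47.2], [179.2, 75.2, 118.8]]
now [631.6 190.3  47.2] [179.2  75.2 118.8] [-41.  58. -18.  96.  71.  99. -70.]
([0.004, -0.002, 0.014], [-0.002, 0.001, -0.002], 'deg', 1, 'mm', 3)
ik [-41.  58. -17.  98.  73.  99. -72.] 0 0
```

View pics/c3.png

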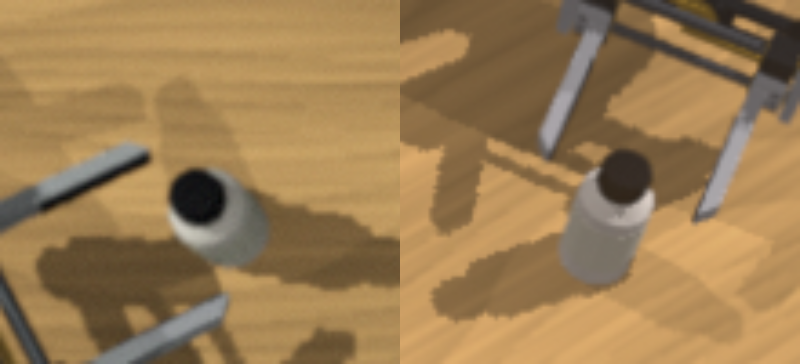

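Run:
```python
from h import *
from plan import now
q,P,Rm=now(); tip=P+Rm.apply([0,0,14]); print("tip expect",tip.round(),proj("top",tip),proj("scene",tip))
for sgn in(1,-1): 
    t=tip+Rm.apply([0,sgn*47,0]); print([np.round((np.array(proj(c,t))-o)*3.636) for c,o in(("top",(120,100)),("scene",(400,180)))])
print("midtip meas",ray("top",172,162.2,43),ray("scene",400+625/3.636,180+187/3.636,43))
for c,o in(("top",(120,100)),("scene",(400,180))):
  for z in(0,47,95): print(c,z,np.round((np.array(proj(c,[630,192,z]))-o)*3.636))
```

```text
tip expect [637. 182.  44.] (np.float64(185.00752324355136), np.float64(154.90239762124065)) (np.float64(455.21613817871696), np.float64(244.30041418511348))
[array([199., 132.]), array([273., 264.])]
[array([275., 268.]), array([130., 204.])]
midtip meas [622.31245546 209.54989735  43.        ] [760.04087456 442.94367099  43.        ]
top 0 [236. 229.]
top 47 [217. 211.]
top 95 [197. 191.]
scene 0 [191. 256.]
scene 47 [207. 215.]
scene 95 [225. 170.]
```

Run:
```python
from h import *
from plan import now
for tt,ss in(((150,152),(149,153)),((228,298),(306,217)),((150,152),(306,217)),((228,298),(149,153))):
    L=[]
    for c,o,t in(("top",(120,100),tt),("scene",(400,180),ss)):
        u,v=o[0]+t[0]/3.636,o[1]+t[1]/3.636; a=ray(c,u,v,0);b=ray(c,u,v,100);d=(b-a)/np.linalg.norm(b-a);L.append((a,d))
    A=sum(np.eye(3)-np.outer(d,d) for a,d in L); x=np.linalg.solve(A,sum((np.eye(3)-np.outer(d,d))@a for a,d in L)); print(x.round(),[np.linalg.norm(np.cross(x-a,d)).round(1) for a,d in L])
print(now()[1:2],now()[2].as_matrix().round(2))
```

```text
[624. 174. 136.] [np.float64(36.4), np.float64(36.4)]
[621. 237.  -9.] [np.float64(47.8), np.float64(47.8)]
[666. 234.  56.] [np.float64(3.9), np.float64(3.9)]
[578. 184.  56.] [np.float64(1.8), np.float64(1.8)]
(array([630.57219486, 193.47704623,  47.17429269]),) [[-0.12  0.87  0.48]
 [ 0.23  0.49 -0.84]
 [-0.97  0.   -0.26]]
```

Run:
```python
from h import *
t=ctrl.snapshot("top"); s=ctrl.snapshot("scene")
cv2.imwrite("pics/c4.png",np.hstack([cv2.resize(t[100:200,120:230],(400,364)),cv2.resize(s[180:280,400:510],(400,364))]))
P=[ctrl.read_state()["eef_pos"] for _ in range(1)]; print(P)
```

```text
[array([630.34832066, 194.55920848,  47.20570501])]
```

View pics/c4.png

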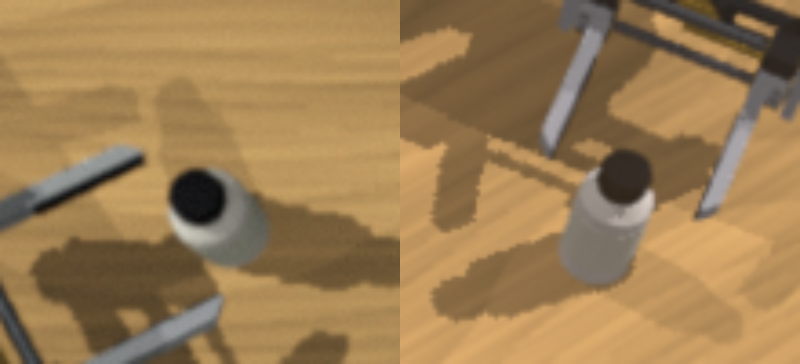

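The reading and the pictures disagree. Both views show the fingertips about 20 mm short of the bottle axis, although they are laterally centred. I trust the pictures, since the body clearance allows it, so I'm advancing 30 mm and checking.

Emit:
move_arm([
  {"hand": 94,"slide": [0,0,0.05],"rotation": [0,0,0]},
  {"hand": 94,"slide": [0,0,0.1],"rotation": [0,0,0]},
  {"hand": 94,"slide": [0,0,0.15],"rotation": [0,0,0]},
  {"hand": 94,"slide": [0,0,0.15],"rotation": [0,0,0]},
  {"hand": 94,"slide": [0,0,0.15],"rotation": [0,0,0]},
])

```text
clock: 7.9
eef_pos: [644.9, 168.6, 39.6]
eef_rot: [179.0, 75.1, 118.7]
force: [0.6, 0.2, -0.7]
opening: 93.8
grasp_force: 0.0
```

```bash
python3 log.py
python3 - <<'E'
from h import *
t=ctrl.snapshot("top"); s=ctrl.snapshot("scene")
cv2.imwrite("pics/c5.png",np.hstack([cv2.resize(t[100:200,120:230],(400,364)),cv2.resize(s[180:280,400:510],(400,364))]))
E
```

```text
7.9 [[-39.6, 58.0, -17.7, 97.5, 72.6, 97.3, -70.7], [644.9, 168.6, 39.6], [179.0, 75.1, 118.7]]
```

View pics/c5.png

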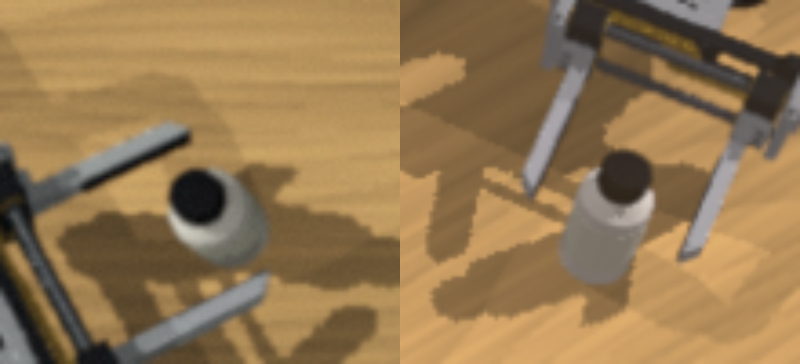

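Emit:
move_arm([
  {"hand": 94,"slide": [-0.02,0,0.03],"rotation": [0,0,0]},
  {"hand": 94,"slide": [-0.03,0,0.06],"rotation": [0,0,0]},
  {"hand": 94,"slide": [-0.03,0,0.06],"rotation": [0,0,0]},
  {"hand": 60,"slide": [-0.03,0,0.06],"rotation": [0,0,0]},
  {"hand": 30,"slide": [-0.03,0,0.06],"rotation": [0,0,0]},
], squeeze=25)

```text
clock: 8.62
eef_pos: [651.4, 157.2, 42.3]
eef_rot: [179.1, 75.1, 118.8]
force: [-0.1, -0.7, -0.6]
opening: 77.6
grasp_force: 0.0
```

Emit:
move_arm([
  {"hand": 30,"slide": [0,0,0],"rotation": [0,0,0]},
  {"hand": 30,"slide": [0,0,0],"rotation": [0,0,0]},
  {"hand": 30,"slide": [0,0,0],"rotation": [0,0,0]},
  {"hand": 30,"slide": [0,0,0],"rotation": [0,0,0]},
  {"hand": 30,"slide": [0,0,0],"rotation": [0,0,0]},
])

```text
clock: 9.25
eef_pos: [651.5, 157.1, 42.3]
eef_rot: [179.0, 75.1, 118.7]
force: [-0.5, -0.4, 0.4]
opening: 45.2
grasp_force: 25.0
```

```bash
python3 log.py
python3 - <<'E'
from h import *
t=ctrl.snapshot("top"); s=ctrl.snapshot("scene")
cv2.imwrite("pics/c6.png",np.hstack([cv2.resize(t[100:200,120:230],(400,364)),cv2.resize(s[180:280,400:510],(400,364))]))
E
```

```text
9.25 [[-38.8, 57.5, -17.3, 98.2, 73.3, 96.7, -70.5], [651.5, 157.1, 42.3], [179.0, 75.1, 118.7]]
```

View pics/c6.png

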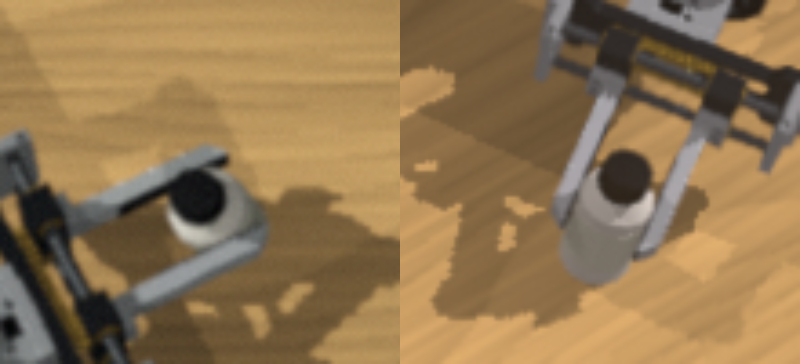

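Gripped at 45 mm opening and 25 N; the picture shows both fingers on the mid-body. Lifting.

Emit:
move_arm([
  {"hand": 30,"slide": [-0.1,0,-0.027],"rotation": [0,0,0]},
  {"hand": 30,"slide": [-0.3,0,-0.08],"rotation": [0,0,0]},
  {"hand": 30,"slide": [-0.53,0,-0.14],"rotation": [0,0,0]},
  {"hand": 30,"slide": [-0.75,0,-0.2],"rotation": [0,0,0]},
  {"hand": 30,"slide": [-0.97,0,-0.26],"rotation": [0,0,0]},
], squeeze=35)

```text
clock: 9.98
eef_pos: [650.2, 156.8, 246.2]
eef_rot: [178.8, 75.1, 118.5]
force: [0.9, -1.1, -0.6]
opening: 45.0
grasp_force: 35.0
```

```bash
python3 log.py; python3 fit.py >/dev/null
cat > flip.py <<'E'
from plan import *
from h import *
q,P,Rm=now(); o,r=fk(q,p,s); print("model",(o-P).round(1),np.degrees((r.inv()*Rm).magnitude()).round(2))
z=Rm.apply(Z); h=np.r_[z[:2],0]/np.hypot(*z[:2]); psi=np.degrees(np.arctan2(h[1],h[0])); print("psi",psi)
# turn about h by -t at bottle pivot C; also shift pivot by D over the flip
C=P-41*z; D=np.array([-50,0,60.])
for psi2 in(psi,):
  qq=q; P0,R0=P,Rm
  for t in np.arange(1,5)*45:
    Rt=R.from_rotvec(-h*t,degrees=True)*Rm; Pt=C+D*t/180+41*Rt.apply(Z); 
    for k in np.linspace(t-45,t,4)[1:]:
        Rk=R.from_rotvec(-h*k,degrees=True)*Rm; qq,e,er=ik(C+D*k/180+41*Rk.apply(Z),Rk,qq,.001)
    print(t,Pt.round(),inc(P0,R0,Pt,Rt),qq.round(),round(e,1),round(er,1),wrist(qq).round()); P0,R0=Pt,Rt
for c,pt in(("top",None),("scene",None)):
    im=ctrl.snapshot(c); cv2.imwrite(f"pics/l_{c}.png",im)
    u,v=proj(c,C); print(c,round(u),round(v))
    for d in ctrl.search_frame("bottle",c)[:2]: print("net",round(d["score"],2),w(c,d["at"]).round())
E
python3 flip.py
```

```text
9.975 [[-37.6, 39.6, -19.2, 100.0, 70.8, 101.7, -55.7], [650.2, 156.8, 246.2], [178.8, 75.1, 118.5]]
model [-7.7 -4.6  0.7] 1.34
psi -60.26525565175234
45 [631. 153. 264.] ([-0.08, -0.091, -0.053], [0.064, -0.0, -0.242], 'deg', 45, 'mm', 26) [-37.  45. -21.  92.  67. 113. -11.] 0.0 0.0 [502. 527. 337.]
90 [616. 152. 287.] ([-0.022, -0.129, -0.038], [0.064, -0.0, -0.242], 'deg', 45, 'mm', 27) [-46.  48.  -8.  90.  66. 117.  33.] 0.0 0.0 [513. 540. 287.]
135 [606. 153. 309.] ([0.045, -0.112, -0.02], [0.064, -0.0, -0.242], 'deg', 45, 'mm', 25) [-54.  49.   1.  95.  69. 117.  76.] 0.0 0.0 [477. 527. 236.]
180 [600. 157. 327.] ([0.081, -0.052, -0.01], [0.064, -0.0, -0.242], 'deg', 45, 'mm', 19) [-55.  47.  -1. 104.  77. 116. 118.] 0.0 0.0 [407. 494. 224.]
top 152 130
net 0.55 [622. 188. 274.]
scene 480 179
net 0.83 [637. 179. 268.]
```

```bash
sed -i '/^for c,pt/,$d' flip.py; sed -i 's/D=np.array.*/D=np.array([-90,-50,40.]); G=lambda k:R.from_rotvec(Z*25*min(1,k\/90),degrees=True)/; s/Rt=R.from_rotvec(-h/Rt=G(t)*R.from_rotvec(-h/; s/Rk=R.from_rotvec(-h/Rk=G(k)*R.from_rotvec(-h/' flip.py; sed -i 's/D\*t\/180/D*min(1,t\/90)/; s/D\*k\/180/D*min(1,k\/90)/' flip.py; python3 flip.py
```

```text
model [-7.7 -4.5  0.6] 1.33
psi -60.24481152275045
45 [607. 132. 268.] ([-0.113, -0.25, -0.029], [0.0, -0.027, -0.258], 'deg', 47, 'mm', 55) [-36.  36. -23. 106.  72. 104. -12.] 0.0 0.0 [400. 469. 341.]
90 [567. 110. 295.] ([0.069, -0.254, -0.035], [0.037, -0.066, -0.248], 'deg', 47, 'mm', 53) [-38.  35. -24. 118.  79. 109.  25.] 0.0 0.0 [309. 419. 295.]
135 [569. 112. 303.] ([-0.015, -0.037, -0.004], [0.064, -0.0, -0.242], 'deg', 45, 'mm', 8) [-41.  41. -21. 121.  86. 116.  63.] 0.0 0.0 [294. 396. 230.]
180 [573. 118. 306.] ([-0.015, -0.037, -0.004], [0.064, -0.0, -0.242], 'deg', 45, 'mm', 8) [-43.  41. -19. 128.  95. 116. 103.] 0.0 0.0 [256. 343. 202.]
```

Emit:
move_arm([
  {"hand": 30,"slide": [-0.025,-0.06,-0.007],"rotation": [0,-0.006,-0.055]},
  {"hand": 30,"slide": [-0.05,-0.12,-0.014],"rotation": [0,-0.013,-0.11]},
  {"hand": 30,"slide": [-0.08,-0.18,-0.02],"rotation": [0,-0.02,-0.165]},
  {"hand": 30,"slide": [-0.1,-0.23,-0.026],"rotation": [0,-0.025,-0.22]},
  {"hand": 30,"slide": [-0.113,-0.25,-0.03],"rotation": [0,-0.027,-0.258]},
])

```text
clock: 10.8
eef_pos: [606.3, 131.8, 265.5]
eef_rot: [-104.4, 42.9, -158.3]
force: [-1.1, -0.2, -1.6]
opening: 45.0
grasp_force: 35.0
```

Emit:
move_arm([
  {"hand": 30,"slide": [0.014,-0.055,-0.007],"rotation": [0.008,-0.014,-0.053]},
  {"hand": 30,"slide": [0.03,-0.11,-0.014],"rotation": [0.016,-0.028,-0.106]},
  {"hand": 30,"slide": [0.045,-0.165,-0.02],"rotation": [0.024,-0.042,-0.159]},
  {"hand": 30,"slide": [0.06,-0.22,-0.03],"rotation": [0.032,-0.056,-0.212]},
  {"hand": 30,"slide": [0.07,-0.254,-0.035],"rotation": [0.037,-0.066,-0.248]},
])

```text
clock: 11.42
eef_pos: [566.7, 109.7, 293.1]
eef_rot: [-90.1, -0.3, -140.0]
force: [0.0, -0.3, -0.7]
opening: 45.3
grasp_force: 35.0
```

```bash
python3 log.py
python3 - <<'E'
from plan import *
q,P,Rm=now(); print(Rm.as_matrix().round(2))
E
```

```text
11.425 [[-39.6, 35.8, -23.7, 120.7, 77.7, 110.0, 21.6], [566.7, 109.7, 293.1], [-90.1, -0.3, -140.0]]
[[-0.77 -0.    0.64]
 [-0.64 -0.   -0.77]
 [ 0.   -1.   -0.  ]]
```

Emit:
move_arm([
  {"hand": 30,"slide": [-0.003,-0.007,0],"rotation": [0.013,0,-0.05]},
  {"hand": 30,"slide": [-0.006,-0.015,0],"rotation": [0.027,0,-0.1]},
  {"hand": 30,"slide": [-0.009,-0.022,0],"rotation": [0.04,0,-0.15]},
  {"hand": 30,"slide": [-0.012,-0.03,0],"rotation": [0.053,0,-0.2]},
  {"hand": 30,"slide": [-0.015,-0.037,0],"rotation": [0.064,0,-0.242]},
])

```text
clock: 12.05
eef_pos: [569.4, 111.8, 300.4]
eef_rot: [-75.6, -43.4, -145.8]
force: [0.3, 0.7, -1.0]
opening: 44.9
grasp_force: 35.0
```

Emit:
move_arm([
  {"hand": 30,"slide": [-0.003,-0.007,0],"rotation": [0.013,0,-0.05]},
  {"hand": 30,"slide": [-0.006,-0.015,0],"rotation": [0.027,0,-0.1]},
  {"hand": 30,"slide": [-0.009,-0.022,0],"rotation": [0.04,0,-0.15]},
  {"hand": 30,"slide": [-0.012,-0.03,0],"rotation": [0.053,0,-0.2]},
  {"hand": 30,"slide": [-0.015,-0.037,0],"rotation": [0.064,0,-0.242]},
])

```text
clock: 12.68
eef_pos: [574.3, 117.4, 303.6]
eef_rot: [1.4, -75.3, 143.3]
force: [-0.2, -0.2, -1.5]
opening: 45.2
grasp_force: 35.0
```

Emit:
move_arm([
  {"hand": 30,"slide": [0,0,0],"rotation": [0,0,0]},
  {"hand": 30,"slide": [0,0,0],"rotation": [0,0,0]},
  {"hand": 30,"slide": [0,0,0],"rotation": [0,0,0]},
  {"hand": 30,"slide": [0,0,0],"rotation": [0,0,0]},
  {"hand": 30,"slide": [0,0,0],"rotation": [0,0,0]},
])

```text
clock: 13.3
eef_pos: [574.4, 117.5, 304.5]
eef_rot: [-0.3, -75.3, 145.0]
force: [-0.5, 0.6, -1.2]
opening: 45.1
grasp_force: 35.0
```

```bash
cat > up.py <<'E'
from plan import *
q,P,Rm=now(); b=Rm.apply([-.966,0,-.259]); print("bottle up-axis",b.round(3),"angle from vertical",np.degrees(np.arccos(b[2])).round(1))
E
python3 log.py; python3 up.py
python3 - <<'E'
from h import *
s=ctrl.snapshot("scene"); t=ctrl.snapshot("top"); cv2.imwrite("pics/inv.png",np.hstack([cv2.resize(s[60:280,360:600],(400,366)),cv2.resize(t[60:280,80:320],(400,366))]))
E
```

```text
13.3 [[-47.5, 42.2, -13.9, 131.2, 89.9, 114.2, 97.6], [574.4, 117.5, 304.5], [-0.3, -75.3, 145.0]]
bottle up-axis [-0.003  0.004 -1.   ] angle from vertical nanup.py:2: RuntimeWarning: invalid value encountered in arccos
  q,P,Rm=now(); b=Rm.apply([-.966,0,-.259]); print("bottle up-axis",b.round(3),"angle from vertical",np.degrees(np.arccos(b[2])).round(1))
```

View pics/inv.png

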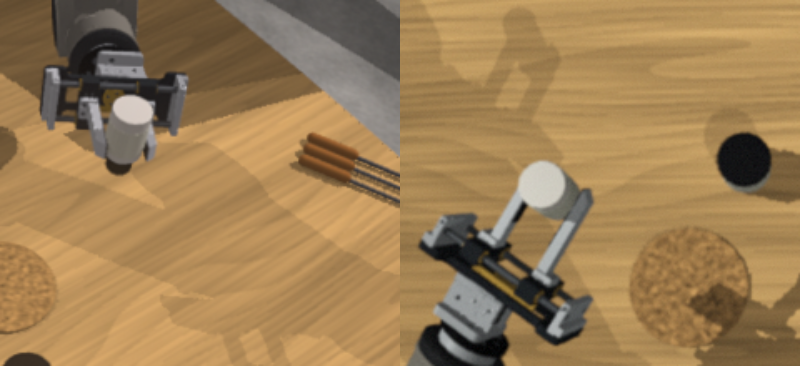

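The picture shows the bottle inverted, with its white foot up at the scene crop's (132,110) and the cap below. Holding.

Emit:
move_arm([
  {"hand": 30,"slide": [0,0,0],"rotation": [0,0,0]},
  {"hand": 30,"slide": [0,0,0],"rotation": [0,0,0]},
  {"hand": 30,"slide": [0,0,0],"rotation": [0,0,0]},
  {"hand": 30,"slide": [0,0,0],"rotation": [0,0,0]},
  {"hand": 30,"slide": [0,0,0],"rotation": [0,0,0]},
])

```text
clock: 14.02
eef_pos: [574.4, 117.5, 304.5]
eef_rot: [-0.2, -75.3, 144.9]
force: [0.2, 0.2, -1.4]
opening: 45.2
grasp_force: 35.0
```

Emit:
move_arm([
  {"hand": 30,"slide": [0,0,0],"rotation": [0,0,0]},
  {"hand": 30,"slide": [0,0,0],"rotation": [0,0,0]},
  {"hand": 30,"slide": [0,0,0],"rotation": [0,0,0]},
  {"hand": 30,"slide": [0,0,0],"rotation": [0,0,0]},
  {"hand": 30,"slide": [0,0,0],"rotation": [0,0,0]},
])

```text
clock: 14.65
eef_pos: [574.4, 117.5, 304.5]
eef_rot: [-0.2, -75.3, 144.9]
force: [-0.2, 0.6, -1.2]
opening: 45.0
grasp_force: 35.0
```

```bash
python3 - <<'E'
from h import *
from plan import *
q,P,Rm=now(); print(ctrl.read_state()["clock"],q.round())
L=[]
for c,u,v in(("scene",439.2,126),("top",165.2,170)):
    a=ray(c,u,v,0);b=ray(c,u,v,100);d=(b-a)/np.linalg.norm(b-a);L.append((a,d))
A=sum(np.eye(3)-np.outer(d,d) for a,d in L); x=np.linalg.solve(A,sum((np.eye(3)-np.outer(d,d))@a for a,d in L)); print("foot",x.round(),[np.linalg.norm(np.cross(x-a,d)).round(1) for a,d in L],"tool frame",Rm.inv().apply(x-P).round(1))
R1=pose(-60,15,-1); print("at grasp, foot in tool frame",R1.inv().apply(np.array([630,192,0])-[651.5,157.1,42.3]).round(1))
E
sed -i 's/^C=.*/C=P-41*z; D=np.array([0,-90,-40.]); G=lambda k:R.from_rotvec(-Z*30*min(1,k\/90),degrees=True)/; s/from_rotvec(-h/from_rotvec(h/g' flip.py; python3 flip.py
```

```text
14.65 [-48.  42. -14. 131.  90. 114.  98.]
foot [540. 142. 346.] [np.float64(0.4), np.float64(0.4)] tool frame [ 51.2   0.2 -30.5]
at grasp, foot in tool frame [ 51.5  -1.2 -28.6]
model [-31.2 -28.6 -20.5] 1.09
psi -35.294665898993614
45 [562.  60. 281.] ([-0.14, 0.271, 0.081], [-0.14, 0.033, 0.22], 'deg', 47, 'mm', 63) [-44.  44. -11. 114.  76. 115.  63.] 0.0 0.0 [369. 406. 209.]
90 [549.  10. 254.] ([0.01, 0.244, 0.161], [-0.095, 0.079, 0.232], 'deg', 47, 'mm', 59) [-40.  43.  -6. 105.  62. 111.  24.] 0.0 0.0 [479. 406. 254.]
135 [552.  11. 247.] ([-0.015, 0.037, -0.004], [-0.064, 0.0, 0.242], 'deg', 45, 'mm', 8) [-42.  35.  -5. 108.  61. 100. -15.] 0.0 0.0 [455. 395. 319.]
180 [559.  14. 244.] ([-0.015, 0.037, -0.004], [-0.064, 0.0, 0.242], 'deg', 45, 'mm', 8) [-44.  28.  -3. 115.  65.  91. -58.] 0.0 0.0 [396. 368. 346.]
```

Emit:
move_arm([
  {"hand": 30,"slide": [0,0,0],"rotation": [0,0,0]},
  {"hand": 30,"slide": [0,0,0],"rotation": [0,0,0]},
  {"hand": 30,"slide": [-0.046,0.09,0.027],"rotation": [-0.046,0.011,0.05]},
  {"hand": 30,"slide": [-0.09,0.18,0.054],"rotation": [-0.08,0.02,0.1]},
  {"hand": 30,"slide": [-0.11,0.22,0.065],"rotation": [-0.1,0.025,0.15]},
])

```text
clock: 15.28
eef_pos: [563.6, 70.6, 285.8]
eef_rot: [-64.1, -55.8, -166.0]
force: [-0.2, 0.1, -0.1]
opening: 44.7
grasp_force: 35.0
```

Emit:
move_arm([
  {"hand": 30,"slide": [-0.02,0.08,0.025],"rotation": [-0.037,0.011,0.04]},
  {"hand": 30,"slide": [-0.02,0.13,0.05],"rotation": [-0.06,0.02,0.09]},
  {"hand": 30,"slide": [-0.02,0.18,0.08],"rotation": [-0.08,0.03,0.14]},
  {"hand": 30,"slide": [-0.02,0.22,0.1],"rotation": [-0.1,0.045,0.19]},
  {"hand": 30,"slide": [-0.02,0.24,0.12],"rotation": [-0.11,0.055,0.22]},
])

```text
clock: 15.9
eef_pos: [550.1, 23.4, 264.9]
eef_rot: [-85.4, -15.1, -164.9]
force: [-0.3, 0.2, -1.4]
opening: 44.8
grasp_force: 35.0
```

```bash
python3 log.py; python3 up.py; python3 fit.py>/dev/null
cat > tgt.py <<'E'
# target: foot point & upright, heading psi, tilt 15, x down
import sys
from plan import *
F=np.array([float(x) for x in sys.argv[1:4]]); psi=float(sys.argv[4]); n=int(sys.argv[5]); f=np.array([51.3,-.5,-29.5])
q,P,Rm=now(); Rt=pose(psi,15,-1); print("foot now",(P+Rm.apply(f)).round(1))
Ft=P+Rm.apply(f); rv=(Rm.inv()*Rt).as_rotvec(); P0,R0=P,Rm; qq=q; print("rot",np.degrees(rv).round())
for t in np.arange(1,n+1)/n:
    Rk=Rm*R.from_rotvec(rv*t); Pk=Ft+(F-Ft)*t-Rk.apply(f); qq,e,er=ik(Pk,Rk,qq,.001); print(Pk.round(1),inc(P0,R0,Pk,Rk),qq.round(),round(e,1),round(er,1),wrist(qq).round()); P0,R0=Pk,Rk
E
python3 tgt.py 470 -60 180 -80 2
```

```text
15.9 [[-42.4, 43.8, -7.0, 111.4, 64.3, 110.7, 35.3], [550.1, 23.4, 264.9], [-85.4, -15.1, -164.9]]
bottle up-axis [ 0.828  0.49  -0.272] angle from vertical 105.8
foot now [494.1  38.8 276.5]
rot [-13.  19. 105.]
[527.3 -35.7 257. ] ([0.17, 0.108, 0.248], [-0.037, 0.054, 0.29], 'deg', 54, 'mm', 64) [-42.  38.  -0. 111.  59. 103. -13.] 0.0 0.0 [468. 372. 284.]
[ 477.7 -101.1  221.9] ([0.327, -0.053, 0.298], [-0.037, 0.054, 0.29], 'deg', 54, 'mm', 89) [-42.  28.   4. 123.  57.  88. -66.] 0.0 0.0 [408. 292. 329.]
```

Emit:
move_arm([
  {"hand": 30,"slide": [0.034,0.022,0.05],"rotation": [-0.007,0.011,0.055]},
  {"hand": 30,"slide": [0.068,0.043,0.1],"rotation": [-0.014,0.022,0.11]},
  {"hand": 30,"slide": [0.1,0.065,0.15],"rotation": [-0.021,0.033,0.165]},
  {"hand": 30,"slide": [0.136,0.086,0.2],"rotation": [-0.029,0.043,0.22]},
  {"hand": 30,"slide": [0.17,0.108,0.248],"rotation": [-0.036,0.052,0.275]},
])

```text
clock: 16.52
eef_pos: [527.1, -35.9, 257.0]
eef_rot: [-93.9, 34.5, -173.8]
force: [0.8, 0.5, -1.0]
opening: 45.2
grasp_force: 35.0
```

```bash
python3 log.py; python3 tgt.py 455 -90 160 -80 1
```

```text
16.525 [[-41.4, 39.0, -1.5, 113.0, 58.1, 103.1, -11.6], [527.1, -35.9, 257.0], [-93.9, 34.5, -173.8]]
foot now [480.5 -11.4 230. ]
rot [-7. 10. 55.]
[ 462.7 -131.1  201.9] ([0.462, -0.014, 0.438], [-0.04, 0.056, 0.305], 'deg', 56, 'mm', 127) [-40.  29.   4. 127.  59.  85. -69.] 0.0 0.0 [393. 262. 309.]
```

Emit:
move_arm([
  {"hand": 30,"slide": [0.09,-0.003,0.088],"rotation": [-0.008,0.011,0.055]},
  {"hand": 30,"slide": [0.18,-0.006,0.175],"rotation": [-0.015,0.021,0.113]},
  {"hand": 30,"slide": [0.27,-0.008,0.26],"rotation": [-0.023,0.032,0.17]},
  {"hand": 30,"slide": [0.37,-0.01,0.35],"rotation": [-0.03,0.043,0.226]},
  {"hand": 30,"slide": [0.44,-0.013,0.42],"rotation": [-0.036,0.052,0.282]},
])

```text
clock: 17.15
eef_pos: [465.2, -127.6, 204.8]
eef_rot: [-163.4, 75.1, 116.5]
force: [0.6, 0.5, -1.3]
opening: 45.2
grasp_force: 35.0
```

```bash
python3 log.py; python3 tgt.py 435 -172.5 60 -80 1;python3 up.py
```

```text
17.15 [[-40.8, 31.1, 2.5, 127.6, 57.3, 85.7, -66.5], [465.2, -127.6, 204.8], [-163.4, 75.1, 116.5]]
foot now [454.2 -87.7 162.5]
rot [-1.  1.  4.]
[ 442.7 -213.6  101.9] ([0.412, -0.15, 0.52], [-0.004, 0.004, 0.023], 'deg', 4, 'mm', 136) [-34.  39.   7. 133.  69.  75. -83.] 0.0 0.0 [373. 180. 209.]
bottle up-axis [0.07  0.026 0.997] angle from vertical 4.2
```

Emit:
move_arm([
  {"hand": 30,"slide": [0.1,-0.03,0.13],"rotation": [-0.001,0.001,0.006]},
  {"hand": 30,"slide": [0.2,-0.075,0.26],"rotation": [-0.002,0.002,0.012]},
  {"hand": 30,"slide": [0.3,-0.11,0.39],"rotation": [-0.003,0.003,0.018]},
  {"hand": 30,"slide": [0.41,-0.15,0.52],"rotation": [-0.004,0.004,0.023]},
  {"hand": 30,"slide": [0.41,-0.15,0.52],"rotation": [-0.004,0.004,0.023]},
])

```text
clock: 17.77
eef_pos: [441.8, -214.4, 102.3]
eef_rot: [-178.0, 75.2, 102.0]
force: [-0.1, 0.2, -1.0]
opening: 45.2
grasp_force: 35.0
```

```bash
python3 log.py; python3 up.py; python3 tgt.py 435 -172.5 5 -80 1
python3 - <<'E'
from h import *
t=ctrl.snapshot("top"); s=ctrl.snapshot("scene")
for c,o in(("top",(300,190)),("scene",(220,180))):
  for z in (4,60,155): print(c,z,np.round((np.array(proj(c,[435,-172.5,z]))-o)*3.333))
cv2.imwrite("pics/pl.png",np.hstack([cv2.resize(t[190:300,300:420],(400,366)),cv2.resize(s[180:290,220:340],(400,366))]))
E
```

```text
17.775 [[-35.6, 42.7, 5.0, 134.6, 66.9, 73.1, -85.5], [441.8, -214.4, 102.3], [-178.0, 75.2, 102.0]]
bottle up-axis [0.008 0.005 1.   ] angle from vertical nan
foot now [ 433.7 -173.5   60.2]
rot [-0.  0.  1.]
[ 442.7 -213.6   46.9] ([0.268, 0.008, 0.068], [-0.0, 0.001, 0.003], 'deg', 1, 'mm', 55) [-34.  47.   7. 131.  70.  72. -89.] 0.0 0.0 [373. 180. 154.]
top 4 [179. 199.]
top 60 [185. 193.]
top 155 [197. 181.]
scene 4 [172. 270.]
scene 60 [168. 225.]
scene 155 [159. 139.]up.py:2: RuntimeWarning: invalid value encountered in arccos
  q,P,Rm=now(); b=Rm.apply([-.966,0,-.259]); print("bottle up-axis",b.round(3),"angle from vertical",np.degrees(np.arccos(b[2])).round(1))
```

View pics/pl.png

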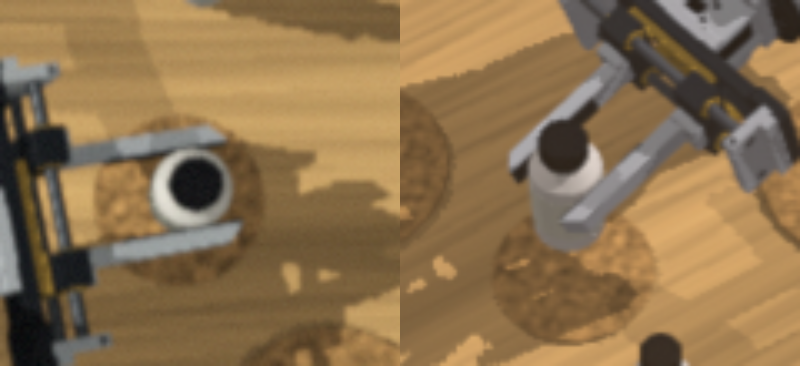

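The picture shows the bottle upright above the small mat, with its cap at (196,184) in the top crop against (197,181) predicted. Lowering, slowly at the end.

Emit:
move_arm([
  {"hand": 30,"slide": [0.08,0,0.02],"rotation": [0,0,0.001]},
  {"hand": 30,"slide": [0.16,0.002,0.04],"rotation": [0,0.001,0.003]},
  {"hand": 30,"slide": [0.21,0.004,0.055],"rotation": [0,0.001,0.003]},
  {"hand": 30,"slide": [0.24,0.004,0.063],"rotation": [0,0.001,0.003]},
  {"hand": 30,"slide": [0.25,0.004,0.066],"rotation": [0,0.001,0.003]},
])

```text
clock: 18.5
eef_pos: [443.6, -212.7, 51.1]
eef_rot: [179.3, 74.9, 99.3]
force: [0.0, 0.0, -1.1]
opening: 45.0
grasp_force: 35.0
```

Emit:
move_arm([
  {"hand": 30,"slide": [0,0,0],"rotation": [0,0,0]},
  {"hand": 30,"slide": [0.005,0,0.001],"rotation": [0,0,0]},
  {"hand": 30,"slide": [0.01,0,0.003],"rotation": [0,0,0]},
  {"hand": 30,"slide": [0.015,0,0.004],"rotation": [0,0,0]},
  {"hand": 30,"slide": [0.015,0,0.004],"rotation": [0,0,0]},
])

```text
clock: 19.12
eef_pos: [443.5, -212.9, 47.9]
eef_rot: [179.3, 74.9, 99.3]
force: [0.0, 1.1, -0.8]
opening: 45.1
grasp_force: 35.0
```

```bash
python3 log.py; python3 up.py 2>/dev/null; python3 tgt.py 435 -172.5 4 -80 1
```

```text
19.125 [[-35.2, 50.2, 4.4, 132.8, 68.2, 70.7, -91.7], [443.5, -212.9, 47.9], [179.3, 74.9, 99.3]]
bottle up-axis [-0.003 -0.002  1.   ] angle from vertical nan
foot now [ 435.9 -171.7    6.1]
rot [ 0. -0. -0.]
[ 442.7 -213.6   45.9] ([0.009, -0.004, 0.005], [0.0, -0.0, -0.001], 'deg', 0, 'mm', 2) [-34.  47.   7. 131.  70.  73. -89.] 0.0 0.0 [373. 180. 153.]
```

Force −0.8 N is still just the bottle's weight. I'm creeping down in 1 mm steps.

Emit:
move_arm([
  {"hand": 30,"slide": [0.003,0,0.001],"rotation": [0,0,0]},
  {"hand": 30,"slide": [0.005,0,0.001],"rotation": [0,0,0]},
  {"hand": 30,"slide": [0.007,0,0.002],"rotation": [0,0,0]},
  {"hand": 30,"slide": [0.007,0,0.002],"rotation": [0,0,0]},
  {"hand": 30,"slide": [0.007,0,0.002],"rotation": [0,0,0]},
], squeeze=15)

```text
clock: 19.75
eef_pos: [443.5, -212.9, 46.6]
eef_rot: [179.3, 74.9, 99.3]
force: [0.1, 0.1, -1.6]
opening: 45.4
grasp_force: 15.0
```

Emit:
move_arm([
  {"hand": 30,"slide": [0.002,0,0],"rotation": [0,0,0]},
  {"hand": 30,"slide": [0.004,0,0.001],"rotation": [0,0,0]},
  {"hand": 30,"slide": [0.004,0,0.001],"rotation": [0,0,0]},
  {"hand": 30,"slide": [0.004,0,0.001],"rotation": [0,0,0]},
  {"hand": 30,"slide": [0.004,0,0.001],"rotation": [0,0,0]},
])

```text
clock: 20.38
eef_pos: [443.5, -213.0, 46.2]
eef_rot: [179.2, 75.0, 99.2]
force: [-0.8, 1.6, 5.3]
opening: 45.3
grasp_force: 15.0
```

Contact shows as +5 N upward. Releasing.

Emit:
move_arm([
  {"hand": 46,"slide": [0,0,0],"rotation": [0,0,0]},
  {"hand": 52,"slide": [0,0,0],"rotation": [0,0,0]},
  {"hand": 60,"slide": [0,0,0],"rotation": [0,0,0]},
  {"hand": 94,"slide": [0,0,0],"rotation": [0,0,0]},
  {"hand": 94,"slide": [0,0,0],"rotation": [0,0,0]},
], squeeze=5)

```text
clock: 21.0
eef_pos: [443.5, -212.9, 45.7]
eef_rot: [179.3, 74.9, 99.3]
force: [0.2, 0.4, -0.6]
opening: 76.7
grasp_force: 0.0
```

Emit:
move_arm([
  {"hand": 94,"slide": [0,0,0],"rotation": [0,0,0]},
  {"hand": 94,"slide": [0,0,0],"rotation": [0,0,0]},
  {"hand": 94,"slide": [0,0,-0.05],"rotation": [0,0,0]},
  {"hand": 94,"slide": [0,0,-0.12],"rotation": [0,0,0]},
  {"hand": 94,"slide": [0,0,-0.2],"rotation": [0,0,0]},
])

```text
clock: 21.62
eef_pos: [436.6, -173.5, 56.4]
eef_rot: [179.3, 74.9, 99.3]
force: [0.1, 0.0, 0.3]
opening: 94.1
grasp_force: 0.0
```

Emit:
move_arm([
  {"hand": 94,"slide": [0,0,-0.15],"rotation": [0,0,0]},
  {"hand": 94,"slide": [0,0,-0.3],"rotation": [0,0,0]},
  {"hand": 94,"slide": [0,0,-0.45],"rotation": [0,0,0]},
  {"hand": 94,"slide": [-0.1,0,-0.55],"rotation": [0,0,0]},
  {"hand": 94,"slide": [-0.1,0,-0.55],"rotation": [0,0,0]},
])

```text
clock: 22.25
eef_pos: [419.4, -73.3, 104.7]
eef_rot: [178.9, 74.8, 99.0]
force: [0.3, 0.2, -0.6]
opening: 94.1
grasp_force: 0.0
```

```bash
python3 log.py
python3 - <<'E'
from h import *
def blob(im,u,v,r):
    u,v=int(u),int(v); m=np.zeros(im.shape[:2],np.uint8); s=(slice(v-r,v+r),slice(u-r,u+r)); m[s]=im[s].max(2)<80
    n,_,st,ce=cv2.connectedComponentsWithStats(m); i=1+st[1:,4].argmax(); return ce[i],st[i]
for c in("top","scene"):
    im=ctrl.snapshot(c)
    for n,P in(("bottle",[435,-172.5,94]),("slim",[577,-191,122]),("jar",[630.5,-33.5,50])):
        (u,v),s=blob(im,*proj(c,P),12 if n!="jar" else 22); print(c,n,s,ray(c,u,v,P[2]).round(1))
    for d in ctrl.search_frame("block",c)[:1]: print(c,w(c,d["at"]).round())
E
```

```text
22.25 [[-45.2, 42.4, -2.9, 128.0, 51.6, 82.3, -83.8], [419.4, -73.3, 104.7], [178.9, 74.8, 99.0]]
top bottle [349 240  15  14 176] [ 435.6 -170.4   94. ]
top slim [360 167  12  13 122] [ 576.1 -189.9  122. ]
top jar [270 140  33  33 831] [629.8 -32.7  50. ]
top [ 427. -405.   42.]
scene bottle [264 232  14  15 167] [ 437.  -171.9   94. ]
scene slim [292 281  12  14 132] [ 578.2 -191.9  122. ]
scene jar [360 272  32  31 753] [631.2 -34.1  50. ]
scene [ 446. -413.   42.]
```

The bottle stands upright at (436,-171), centred on the mat. The slim bottle, jar and block have not moved.

```bash
python3 -c "
from cell import ctrl; print(ctrl.close_job())"
```

```text
the job is handed in; nothing more can be done
None
```

The bottle was picked up, held upside down for a little over two seconds, and set down upright and released near the centre of the 110 mm cork mat; the slim bottle, jar and block were not moved, and the job is handed in at about 22 s.

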